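# Load a glaze test tile under the spring clip

### The arm

A 7-joint arm with a two-finger parallel gripper is mounted at the origin on the work surface. World frame = base frame: x ahead of the robot, y to its left, z up, the work surface at z = 0. Lengths are in m, angles in rad, forces in N, time in s.
With the tool pointing down it reaches from about 0.4 to 0.85 m from the base axis. Payload 10.4 kg.
Tool frame: the origin (TCP) lies between the finger pads; the fingertips stand manip.finger_overhang ahead of it and the grasp point (between the pads) lies 11 mm behind it (manip.finger_overhang is the distance from the TCP to the fingertips, in m); x points along the fingers, z is the direction in which the jaws open and shut, and the axes are right-handed (so a half turn about x gives the same grasp; the last joint's range is limited). The gripper opens to 85 mm and grips with 20 to 120 N. Pads are 22 mm wide; open, the fingers measure 114 mm over their backs; the gripper's body (76 mm by 85 mm) begins 54 mm behind the grasp point. The pads swing forward as they close: fully open they stand 13 mm farther back than shut.
Start: joints at [1.119, 0.332, -0.065, 1.46, 0.022, 1.35, -0.088], TCP at [0.26, -0.568, 0.239] pointing down, gripper open.
Joint ranges: [-2.6, 2.6], [-0.5, 2.12], [-1.47, 1.34], [0.16, 2.42], [-1.27, 4.41], [0.06, 2.06], [-2.6, 2.6]. Speed limits (rad/s): [2.22, 2.22, 2.79, 2.79, 3.14, 3.14, 3.14].

### API

Orientations are given as a unit quaternion [x, y, z, w].
In Python, from workcell import get_obs, camera, workorder, manip gives the robot as it stands. The module is installed in compiled form; this text tells all that it offers.
- The arm moves only by the tool play_rows, never from a script. Its argument "increments" is text: rows parted by semicolons, each of 4 numbers parted by spaces: the shift along the tool's x, y, z in m, then the turn about the tool's x in rad. A call has 1 to 20 rows; each row shifts and turns the pose as measured when the row begins, along the tool's axes as they then stand; what a row does not reach is not made up. A row lasts 1/10 s, in which the tool goes at most 50 mm and 8.59 degrees, less where a joint would pass 70% of its speed; a pose out of reach is approached as far as the arm can. A call is refused whole if a number of a shift passes 0.05 or a number of a turn 0.15, either way. A call with a gripper value outside its range is refused whole. "hand" is the gripper command: -1 is fully open, 1 is shut, values between are in proportion, set as the call begins (left out, the last holds). The fingers move at their own pace and stop on an object; "squeeze" is the grip in N (left out, the last holds). Time passes only in rows, so rows that do not move let the fingers close. It gives the time, the measured TCP pose, the force and the opening at its end, in the units of the state.
- get_obs(): the state, without advancing time (a new reading comes with each control period).
- camera(name): name is "scene" or "top" or "wrist"; returns a dict with "img" (384x512x3 uint8, blue, green, red), "fov_y" (degrees; the focal length in pixels is half the picture's height over the tangent of half this angle, whatever the lens; pixels are square), "cx", "cy" (the principal point, pixels), "R" (3x3) and "t" (3): a world point X has camera coordinates R X + t; the wrist camera has in their place "tool_from_camera" (4x4, takes a point from camera to tool coordinates, whose origin is the TCP and whose axes are the tool frame's). Camera axes: x right, y down, z forward; pixel columns grow to the right and rows downward; lengths in m; the calibration is good to about 2 mm. A picture is of the moment at which its call begins: read the wrist's pose just before it. There is no depth.
- workorder.hand_in(): hands the job in, once; it reports no verdict.
The state is a dict: "clock": time; "joint_pos": joint angles; "joint_velocities": joint speeds; "tau": joint torques, N m; "position": TCP position; "ee_rot": TCP orientation; "ft_force": force on the tool from outside, world axes, zero at the start; "torque": the same for the moment, N m; "grip_width": opening from 0.0 (shut) to 1.0 (fully open).
Only numpy, scipy, OpenCV 4.12 (cv2) and the standard library are available. Lean on these libraries where they do the work, as an engineer would, in place of code of your own. Each camera call takes 0.05 s, during which the arm holds its last target.

### The job

Clamp the L-shaped test tile that stands in the holder's channel, without grasping or lifting it: press the clip's long thumb plate down with one fingertip and, while it is held down so that the jaw stays up, push the tile along the channel with the other fingertip until it is fully home against the end stop. Then let go of both, so that the jaw closes on the tile's foot. Leave the cups, jar, tools and the spare tile where they are.

Things in the scene. Friction and masses are not known exactly. Their poses are not given: they have to be found in the camera images.
- holder: Holder screwed to the table: plywood base x -100..+90, y -45..+105 mm, 12 mm thick; origin on the table under the channel's centre line, z up. The tile slides on the base top (z 12) along +x, in a 44 mm channel between rails 6 wide, 7 tall (x -75..+70), to a stop (face at x +70, 14 tall). Two posts 12 wide (y 28..40), up to z 42 mm, at x -87 and +26.5 mm carry the clip's hinge rod.
- tile_home (a point): Point fixed on the holder, at x +40, y 0, z 12 mm of its frame: the tile's origin lies here when the tile is fully home against the stop.
- tile: L-shaped clay test tile, about 75 g, loose in the channel: foot 60 (x) by 40 by 8 mm thick, origin at the centre of its underside; upright 8 mm thick, 40 wide, 40 tall at its -x end (rear face x -30, foot's front edge x +30 mm). Its x points along the channel to the stop. Starts with the foot 10 to 34 mm short of the jaw; travels 34 to 58 mm.
- clip (a joint): Turn of the sprung rocker clip, rad: 0 at rest (jaw down), grows as the thumb plate is pressed, stop at 0.45. Hinge rod 8 mm thick along the holder's x at y +34, z 36 mm. At 0 the jaw blocks the foot; from 0.25 it clears it (0.3 to 0.4 is comfortable); resting on the foot it reads about 0.18. Pressing takes about 3 N at first, 6 to 9 N at 0.4; it springs back when let go.
- thumb_plate (a point): Top middle of the clip's steel thumb plate (moves with it): 100 mm along x (holder x -80..+20), 44 wide, from the hinge rod outwards to y +80. At rest at y +63, z 44 mm, rising outwards 0.2 rad; at clip 0.4 z is 32 mm, sloping down 0.2 rad: 20 mm over the base, level with the tile's upright. Works alike anywhere along its length; a fingertip can slide along it.
- jaw_tip (a point): Lower end of the clip's jaw, over the channel (moves with the clip). The jaw is 16 mm long, holder x +46..+62 mm; at rest this point is at x +54, y +3, z 14.5 mm of the holder's frame, 2.5 mm above the base; it lies on top of the tile's foot when clamped.
- cup_a: Bystander: terracotta cup, 66 mm across, 82 mm tall; origin at the centre of its underside.
- cup_b: Bystander: terracotta cup like cup_a.
- spare_tile: Bystander: a second L-shaped tile of the same size, standing on the table beside the holder, outside the channel; not to be used.
- glaze_jar: Bystander: closed jar, 60 mm across, 75 mm tall; origin at the centre of its underside.
- brush: Bystander: brush 170 mm long, lying on the table.
- rib: Bystander: flat wooden shaping rib 90 x 50 x 7 mm, lying on the table; origin at the centre of its underside.
There are look-alikes about, which are no part of the job. Leave any green look-alike of the tile alone.

How it is judged:
On the way, in this order (a step that is already met when the one before it is completed fails the run):
1. the clip is held down, its jaw clear of the foot's height, before the tile is under it (value of joint clip above 0.24 rad and x of tile in the frame of holder below 0.019 m), for 0.1 s.
2. the tile is home against the stop while the clip is still held down (x of tile in the frame of holder between 0.0365 and 0.043 m and y of tile in the frame of holder between -0.005 and 0.005 m and z of tile in the frame of holder below 0.015 m and angle between tile's own z axis and vertical below 0.08 rad and value of joint clip above 0.22 rad), for 0.1 s.
At the end, for the whole second after the job is handed in: The tile stands in the channel within 3.5 mm of fully home against the stop, flat on the base and at rest, and the clip has been let go and rests with its jaw on the tile's foot (clip between 0.12 and 0.22 rad) (x of tile in the frame of holder between 0.0365 and 0.043 m and y of tile in the frame of holder between -0.005 and 0.005 m and z of tile in the frame of holder below 0.015 m and angle between tile's own z axis and vertical below 0.08 rad and value of joint clip between 0.12 and 0.22 rad and linear speed of tile below 0.02 m/s); the robot touches nothing.
It fails at once if the tile is lifted more than 8 mm off the holder's base or tipped over 0.3 rad (z of tile in the frame of holder above 0.02 m or angle between tile's own z axis and vertical above 0.3 rad).
It fails at once if a bystander is shoved more than 20 mm or lifted (distance of any of cup_a, cup_b, spare_tile, glaze_jar, brush, rib from where it was at the start of the episode above 0.02 m).
It also fails if it takes over 38 s, if anything falls off the work surface, if the arm or the gripper's body presses on something with over 40 N, if the wrist force passes 120 N, or if a joint passes its speed limit or range.

## Working session

There is one attempt and no reset: what is moved stays moved. The work goes in short steps, Python scripts to look and compute and a tool call to move; the robot and the scene stay as the last step left them, time stands still between calls to the robot, and variables do not carry over. Pictures are saved under pics/ and viewed, and the job is handed in when it is done.

Besides the shell and the picture viewer there is one more tool, called after "Request:" in YAML: its name, and indented under it one key for each argument. play_rows: Moves the arm, as the interface text tells. Its arguments: {"type":"object","properties":{"increments":{"type":"string"},"hand":{"type":"number"},"squeeze":{"type":"number"}},"required":["increments"]}

```bash
mkdir -p pics; python3 - <<'E'
from workcell import get_obs,camera,manip
import cv2,numpy as np
o=get_obs()
for k in o: print(k,np.round(o[k],4))
print(manip.finger_overhang)
for n in ["scene","top","wrist"]:
    c=camera(n); cv2.imwrite(f"pics/{n}0.png",c["img"])
    print(n,{k:(np.round(v,4).tolist()) for k,v in c.items() if k!="img"})
E
```

```text
clock 0.0
joint_pos [ 1.1194  0.3329 -0.0647  1.461   0.0216  1.3499 -0.0885]
joint_velocities [ 0.0001 -0.0008  0.0023  0.0002 -0.0004  0.0001 -0.0011]
tau [ 9.00000e-04 -6.25433e+01  5.00000e-02 -3.91607e+01  1.65000e-02
  9.80000e-03  0.00000e+00]
position [ 0.2597 -0.5681  0.2385]
ee_rot [ 0.3824  0.5954 -0.3819  0.5945]
ft_force [-0.2202  0.3252 -0.9392]
torque [ 0.0333  0.081  -0.0129]
grip_width 0.9984
0.008
scene {'fov_y': 54.911, 'cx': 254.4697, 'cy': 192.7505, 'R': [[-0.0836, 0.9965, -0.0012], [0.7331, 0.0607, -0.6775], [-0.675, -0.0575, -0.7356]], 't': [-0.0664, -0.378, 1.2581]}
top {'fov_y': 46.1407, 'cx': 256.3919, 'cy': 195.7976, 'R': [[0.0203, -0.9997, -0.0137], [-0.9938, -0.0187, -0.1097], [0.1094, 0.0158, -0.9939]], 't': [0.0995, 0.5564, 0.9389]}
wrist {'fov_y': 71.6753, 'cx': 255.3894, 'cy': 190.7138, 'tool_from_camera': [[-0.0012, -0.2971, 0.9548, -0.1357], [-0.0002, -0.9548, -0.2971, 0.0764], [1.0, -0.0005, 0.0011, 0.001], [0.0, 0.0, 0.0, 1.0]]}
```

View pics/scene0.png

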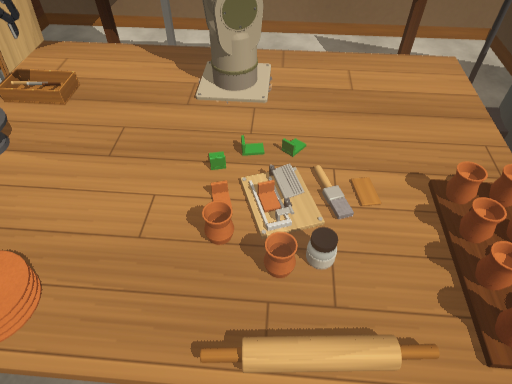

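View pics/top0.png

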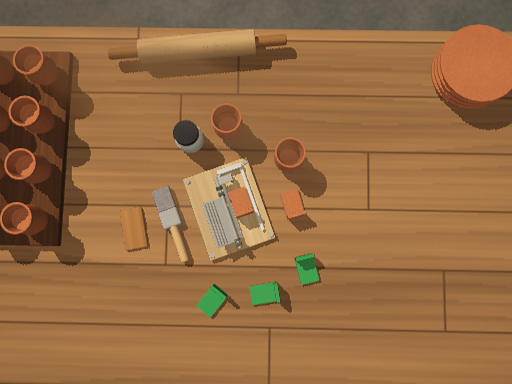

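View pics/wrist0.png

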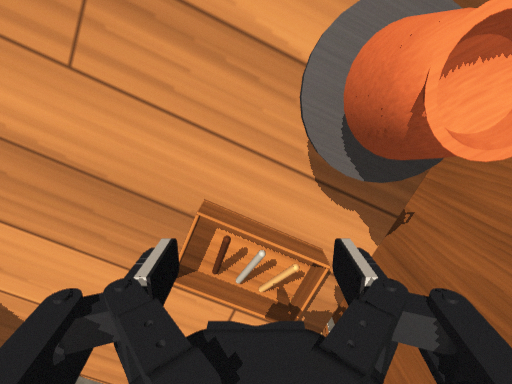

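```bash
python3 - <<'E'
import cv2
a=cv2.imread("pics/top0.png")[145:275,165:315]
cv2.imwrite("pics/topz.png",cv2.resize(a,None,fx=5,fy=4.6*5/4.6*1.0 if 0 else 5,interpolation=cv2.INTER_CUBIC)[:600] if 0 else cv2.resize(a,(690,598),interpolation=cv2.INTER_CUBIC))
a=cv2.imread("pics/scene0.png")[155:245,195:335]
cv2.imwrite("pics/scenez.png",cv2.resize(a,(770,495),interpolation=cv2.INTER_CUBIC))
E
```

```text
(no output)
```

View pics/topz.png

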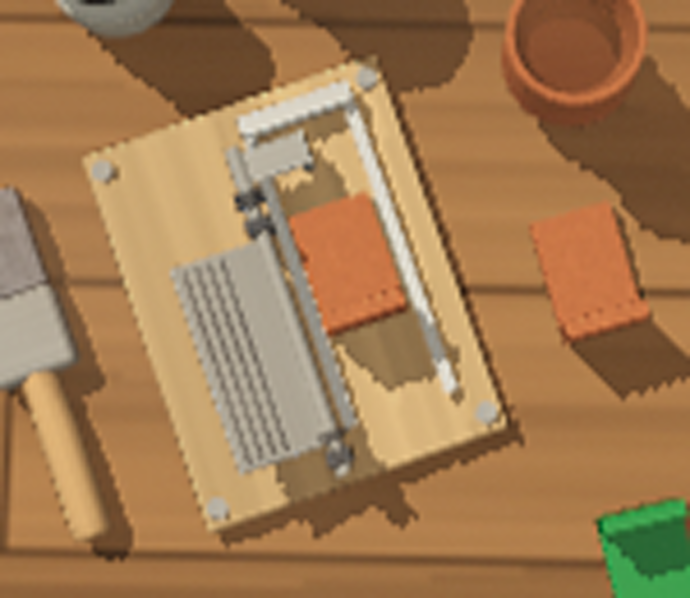

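View pics/scenez.png

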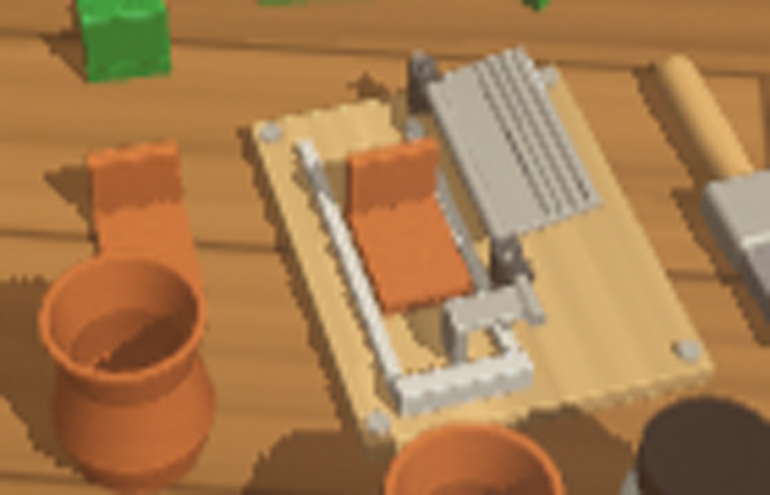

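```bash
cat > h.py <<'E'
import numpy as np,cv2
from workcell import get_obs,camera
from scipy.optimize import least_squares
from scipy.spatial.transform import Rotation as Rn
TOP=dict(fov=46.1407,c=(256.3919,195.7976))
def proj(cam,X):
    X=np.atleast_2d(X);f=192/np.tan(np.radians(cam["fov_y"])/2)
    Y=X@np.array(cam["R"]).T+np.array(cam["t"])
    return np.c_[cam["cx"]+f*Y[:,0]/Y[:,2],cam["cy"]+f*Y[:,1]/Y[:,2]]
def H2W(p,X):
    X=np.atleast_2d(np.array(X,float));c,s=np.cos(p[2]),np.sin(p[2])
    return np.c_[p[0]+c*X[:,0]-s*X[:,1],p[1]+s*X[:,0]+c*X[:,1],X[:,2]]
E
cat > fit.py <<'E'
from h import *
top=camera("top");sc=camera("scene")
P=np.array([[.09,.105,.012],[.09,-.045,.012],[-.1,-.045,.012],[-.1,.105,.012]])
t=np.array([[83,157],[372,60],[508,427],[212,528]])/4.6+[165,145]
s=np.array([[714,370],[368,452],[250,125]])/5.5+[195,155]
def r(p,w=(1,1)):
    W=H2W(p,P)
    return np.r_[w[0]*(proj(top,W)-t).ravel(),w[1]*(proj(sc,W[:3])-s).ravel()]
for w in [(1,1),(1,0),(0,1)]:
    q=least_squares(r,[.6,0,.3],args=(w,));print(w,q.x.round(4),r(q.x).round(1))
p=least_squares(r,[.6,0,.3]).x
def g(v):
    x,y=v
    W=H2W(p,[[x+.03,y+.02,.02],[x+.03,y-.02,.02],[x-.03,y-.02,.052],[x-.03,y+.02,.052]])
    tt=np.array([[293,215],[370,195],[407,304],[332,333]])/4.6+[165,145]
    return (proj(top,W)-tt).ravel()
q=least_squares(g,[0,0]);print(q.x,g(q.x).round(1))
np.save("p.npy",p)
for nm,cam in(("top",top),("scene",sc)):
    im=cv2.resize(cam["img"],None,fx=5,fy=5,interpolation=cv2.INTER_CUBIC)
    x=q.x[0];L=[P,H2W([0,0,0],[[x+.03,.02,.02],[x+.03,-.02,.02],[x-.03,-.02,.052],[x-.03,.02,.052]]),
     np.array([[-.08,.036,.040],[-.08,.08,.048],[.02,.08,.048],[.02,.036,.04]]),np.array([[-.075,-.022,.019],[.07,-.022,.019],[.07,-.022,.026],[.07,.022,.026]])]
    for l in L: cv2.polylines(im,[np.int32(proj(cam,H2W(p,l))*5+2)],True,(255,0,255),1)
    c=proj(cam,H2W(p,[[0,.03,.012]]))[0]*5
    cv2.imwrite(f"pics/fit_{nm}.png",im[int(c[1])-300:int(c[1])+300,int(c[0])-400:int(c[0])+400])
E
python3 fit.py
```

```text
(1, 1) [0.5444 0.1454 0.3627] [-0.9 -0.4  0.2 -1.9 -0.2 -0.7 -1.   0.7 -0.1 -1.2 -0.8 -1.1 -1.  -0.8]
(1, 0) [0.5432 0.1443 0.3614] [-0.4  0.1  0.8 -1.4  0.3 -0.1 -0.6  1.3 -0.6 -1.6 -1.3 -1.6 -1.3 -1.2]
(0, 1) [0.5471 0.1471 0.3574] [-1.5 -1.9 -0.2 -3.1 -1.1 -1.8 -2.1 -0.7  0.6  0.1 -0.4 -0.1 -0.3 -0.1]
[-0.0045149  -0.00115642] [-0.4  0.8  0.1 -1.   1.   0.  -0.7  0.1]
```

View pics/fit_top.png

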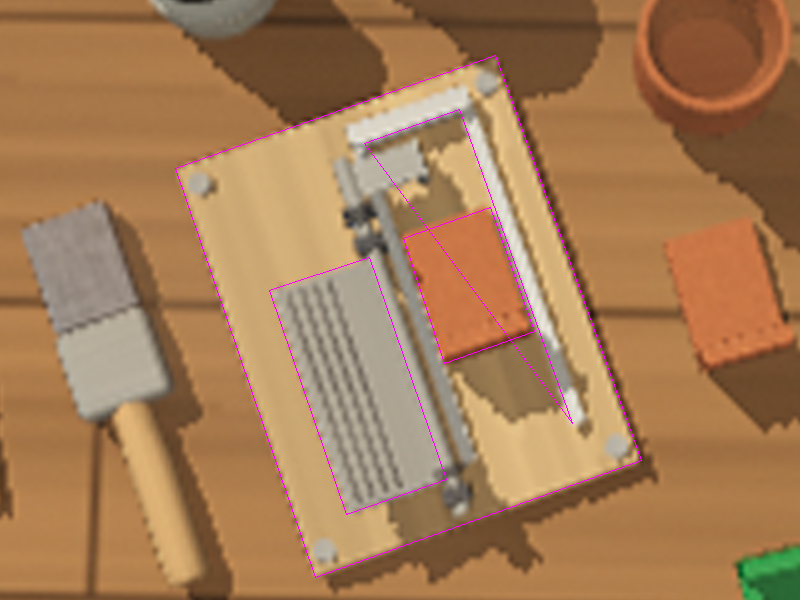

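View pics/fit_scene.png

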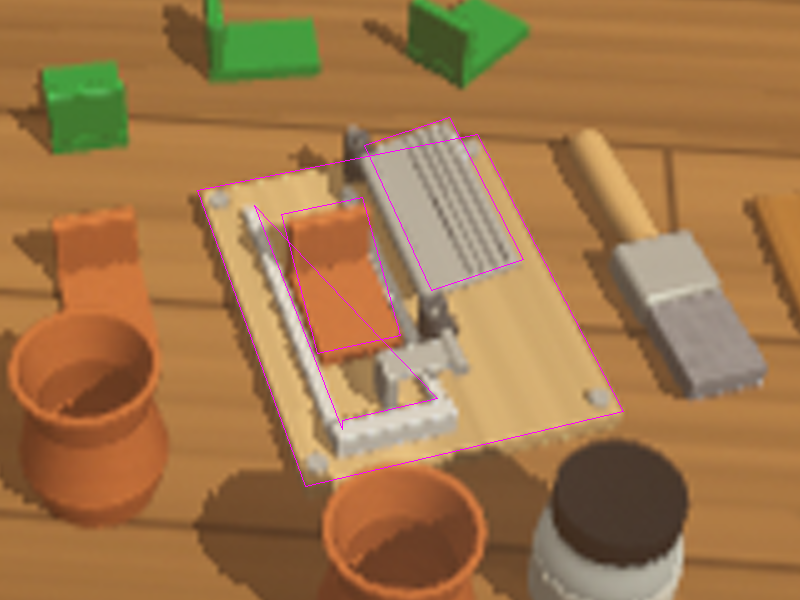

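```bash
cat >> h.py <<'E'
p=np.array([0.5442,0.1453,0.3622])
def tool(target_h=None,verbose=True):
    o=get_obs();R=Rn.from_quat(o["ee_rot"]).as_matrix();T=np.array(o["position"])
    c,s=np.cos(p[2]),np.sin(p[2])
    Rh=np.array([[c,-s,0],[s,c,0],[0,0,1]])
    print("t",o["clock"],"TCP",T.round(4),"TCPholder",(Rh.T@(T-[p[0],p[1],0])).round(4),"F",np.round(o["ft_force"],2),"grip",round(float(o["grip_width"]),3))
    print("tool axes in holder (cols x y z)\n",(Rh.T@R).round(4))
    yaw=np.arctan2((Rh.T@R)[1,2],(Rh.T@R)[0,2]);print("tool z yaw in holder",yaw.round(4))
    if target_h is not None:
        W=H2W(p,[target_h])[0];print("delta tool",(R.T@(W-T)).round(4))
    return R,T
E
python3 - <<'E'
from h import *
R,T=tool([-.05,.031,.2]);print(R.round(3))
E
```

```text
t 0.25 TCP [ 0.2598 -0.5683  0.2389] TCPholder [-0.5188 -0.5665  0.2389] F [-0.37 -0.81  0.39] grip 1.002
tool axes in holder (cols x y z)
 [[-1.000e-04  9.978e-01  6.660e-02]
 [ 6.000e-04  6.660e-02 -9.978e-01]
 [-1.000e+00 -0.000e+00 -6.000e-04]]
tool z yaw in holder -1.5042
delta tool [ 0.0393  0.5075 -0.5649]
[[-0.     0.909  0.416]
 [ 0.001  0.416 -0.909]
 [-1.    -0.    -0.001]]
```

Request:
play_rows:
  increments: "0 0 -0.04 0;0 0 -0.045 0;0 0 -0.045 0;0 0 -0.045 0;0 0.036 -0.028 0;0 0.036 -0.028 0;0 0.036 -0.028 0;0 0.036 -0.028 0;0 0.036 -0.028 0;0 0.036 -0.028 0;0 0.036 -0.028 0;0 0.036 -0.028 0;0 0.036 -0.028 0;0 0.036 -0.028 0"
  hand: -0.18

```text
clock: 1.65
position: [0.3993, 0.0122, 0.2365]
ee_rot: [0.385, 0.591, -0.387, 0.594]
ft_force: [1.3, 1.2, -0.7]
grip_width: 0.591
```

```bash
python3 - <<'E'
from h import *
tool([-.06,.031,.14])
E
```

```text
t 1.65 TCP [0.3993 0.0122 0.2365] TCPholder [-0.1826 -0.0731  0.2365] F [ 1.29  1.17 -0.71] grip 0.591
tool axes in holder (cols x y z)
 [[ 0.000e+00  9.985e-01  5.490e-02]
 [-4.800e-03  5.490e-02 -9.985e-01]
 [-1.000e+00 -2.000e-04  4.800e-03]]
tool z yaw in holder -1.5159
delta tool [ 0.096   0.1282 -0.0977]
```

Request:
play_rows:
  increments: "0.015 0.033 -0.024 0;0.015 0.033 -0.024 0;0.015 0.033 -0.024 0.03;0.015 0.022 -0.018 0.025;0 0 0 0;0 0 0 0"

```text
clock: 2.25
position: [0.4785, 0.155, 0.1756]
ee_rot: [0.402, 0.58, -0.399, 0.585]
ft_force: [-0.7, -0.9, -0.8]
grip_width: 0.592
```

```bash
cat > look.py <<'E'
from h import *
import sys
R,T=tool([-.06,.031,.10])
for n in sys.argv[2:]:
    c=camera(n);im=c["img"]
    if n=="wrist": np.savez(f"pics/{n}{sys.argv[1]}.npz",R=R,T=T,M=c["tool_from_camera"])
    if n=="top": im=cv2.resize(im[140:270,170:300],(600,600),interpolation=cv2.INTER_CUBIC)
    if n=="scene": im=cv2.resize(im[140:245,215:335],(685,600),interpolation=cv2.INTER_CUBIC)
    cv2.imwrite(f"pics/{n}{sys.argv[1]}.png",im)
E
python3 look.py 1 wrist
```

```text
t 2.25 TCP [0.4785 0.155  0.1756] TCPholder [-0.058   0.0324  0.1756] F [-0.71 -0.94 -0.79] grip 0.592
tool axes in holder (cols x y z)
 [[ 0.0071  1.      0.0032]
 [-0.0025  0.0032 -1.    ]
 [-1.      0.0071  0.0025]]
tool z yaw in holder -1.5676
delta tool [ 0.0756 -0.0025  0.0012]
```

View pics/wrist1.png

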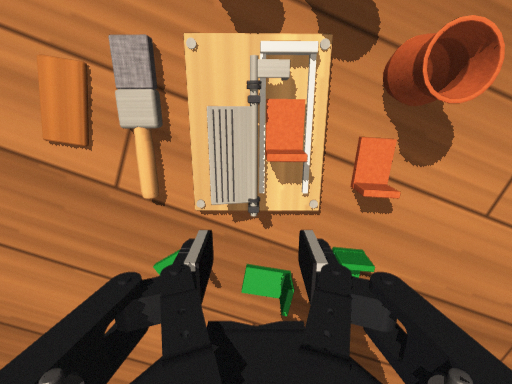

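```bash
cat > wf.py <<'E'
from h import *
d=np.load("pics/wrist1.npz");R,T,M=d["R"],d["T"],d["M"]
def pw(X):
    Y=(np.atleast_2d(X)-T)@R; Y=(Y-M[:3,3])@M[:3,:3]
    f=192/np.tan(np.radians(71.6753)/2)
    return np.c_[255.39+f*Y[:,0]/Y[:,2],190.71+f*Y[:,1]/Y[:,2]]
P=np.array([[.09,.105,.012],[.09,-.045,.012],[-.1,-.045,.012],[-.1,.105,.012],[.02,.08,.0475],[-.08,.08,.0475]])
s=np.array([[185,34],[331,34],[321,211],[196,212],[208,106],[211,204]])
r=lambda q:(pw(H2W(q,P))-s).ravel()
q=least_squares(r,p).x;print(q.round(4),r(q).round(1),"prior resid",r(p).round(1))
def g(v):
    return (pw(H2W(q,[[v[0]+.03,v[1]+.02,.02],[v[0]+.03,v[1]-.02,.02],[v[0]-.03,v[1]-.02,.052],[v[0]-.03,v[1]+.02,.052]]))-[[267,99],[305,99],[307,160],[266,161]]).ravel()
v=least_squares(g,[0,0]);print(v.x.round(4),v.fun.round(1))
im=cv2.imread("pics/wrist1.png");cv2.imwrite("pics/w1z.png",cv2.resize(im[20:230,170:340],(486,600),interpolation=cv2.INTER_CUBIC))
E
python3 wf.py
```

```text
[0.546  0.1432 0.3663] [-1.3 -0.5  2.7 -0.6 -0.5 -0.   0.2 -0.7 -1.6  0.5  0.6  1.8] prior resid [-3.5  0.   0.4  0.7 -3.1  0.8 -2.3 -0.3 -4.2  1.2 -2.2  2.3]
[-0.0017  0.0023] [-0.9 -0.6 -0.4 -0.7  0.3  1.1  0.9  0.2]
```

View pics/w1z.png

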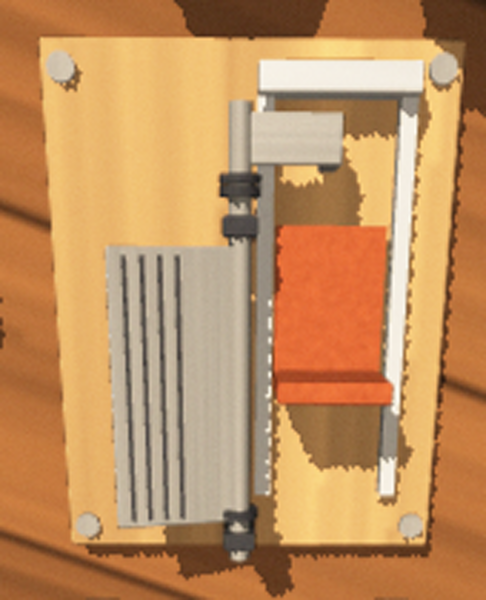

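Request:
play_rows:
  increments: "0.035 -0.002 0.001 0;0.035 0 0 0.003;0.028 0 0 0;0 0 0 0;0 0 0 0"

```text
clock: 2.8
position: [0.4805, 0.1459, 0.0801]
ee_rot: [0.406, 0.574, -0.403, 0.587]
ft_force: [0.6, 0.4, 0.3]
grip_width: 0.591
```

```bash
sed -i 's/^p=np.array.*/p=np.array([0.545,0.1445,0.364])/' h.py; python3 look.py 2 wrist scene
```

```text
t 2.8 TCP [0.4805 0.1459 0.0801] TCPholder [-0.0598  0.0243  0.0801] F [0.64 0.39 0.25] grip 0.591
tool axes in holder (cols x y z)
 [[ 0.0137  0.9999 -0.0099]
 [-0.0126 -0.0097 -0.9999]
 [-0.9998  0.0138  0.0125]]
tool z yaw in holder -1.5807
delta tool [-0.02   -0.     -0.0065]
```

View pics/wrist2.png

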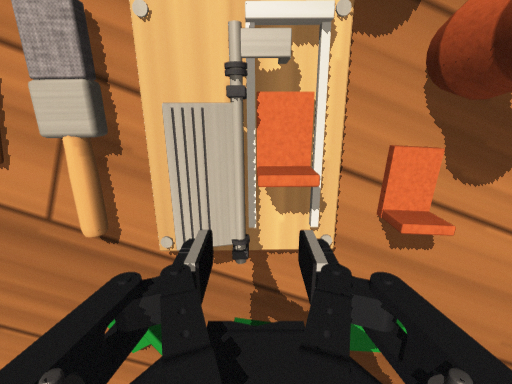

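View pics/scene2.png

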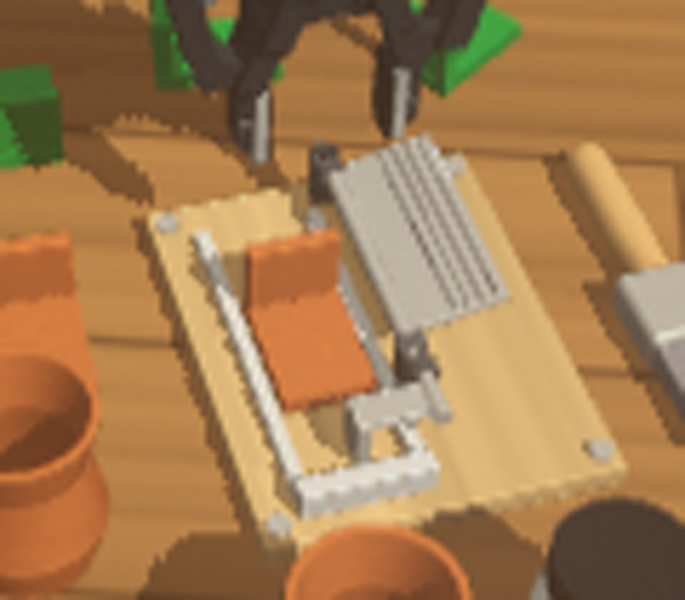

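Request:
play_rows:
  increments: "0.008 0 -0.004 0.0;0.008 0 -0.003 -0.01;0.005 0 -0.001 0;0 0 0 0;0 0 0 0"

```text
clock: 3.4
position: [0.4802, 0.1543, 0.0608]
ee_rot: [0.404, 0.574, -0.398, 0.59]
ft_force: [-0.8, -0.1, 0.0]
grip_width: 0.59
```

```bash
python3 look.py 3 top wrist
```

```text
t 3.4 TCP [0.4802 0.1543 0.0608] TCPholder [-0.0571  0.0323  0.0608] F [-0.81 -0.13  0.04] grip 0.59
tool axes in holder (cols x y z)
 [[ 1.950e-02  9.998e-01  3.000e-04]
 [-1.470e-02  6.000e-04 -9.999e-01]
 [-9.997e-01  1.950e-02  1.470e-02]]
tool z yaw in holder -1.5705
delta tool [-0.0392 -0.0021  0.0019]
```

View pics/wrist3.png

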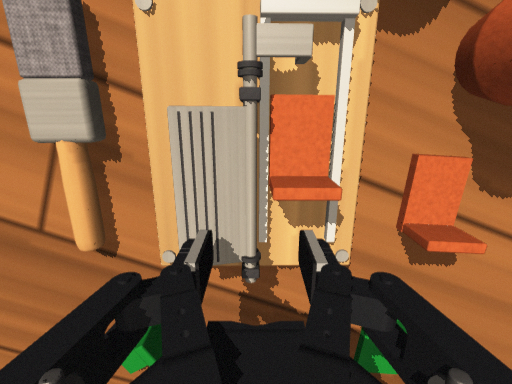

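Request:
play_rows:
  increments: "0.004 0 0 0;0.004 0 0 0;0.003 0 0 0"

```text
clock: 3.8
position: [0.481, 0.154, 0.0497]
ee_rot: [0.404, 0.574, -0.398, 0.591]
ft_force: [-0.5, 0.6, -0.9]
grip_width: 0.59
```

Request:
play_rows:
  increments: "0.003 0 0 0;0.003 0 0 0"

```text
clock: 4.0
position: [0.481, 0.1547, 0.0433]
ee_rot: [0.404, 0.574, -0.398, 0.591]
ft_force: [-3.1, 1.2, 4.8]
grip_width: 0.592
```

Request:
play_rows:
  increments: "0.003 0 0 0;0.003 0 0 0"

```text
clock: 4.2
position: [0.4811, 0.1548, 0.0373]
ee_rot: [0.404, 0.574, -0.398, 0.591]
ft_force: [-2.7, -3.0, 9.4]
grip_width: 0.588
```

Request:
play_rows:
  increments: "0.003 0 0 0;0.001 0 0 0"

```text
clock: 4.4
position: [0.4813, 0.1549, 0.0364]
ee_rot: [0.403, 0.573, -0.399, 0.591]
ft_force: [-15.1, -7.6, 36.7]
grip_width: 0.588
```

```bash
python3 look.py 4 wrist scene
```

```text
t 4.4 TCP [0.4813 0.1549 0.0364] TCPholder [-0.0558  0.0324  0.0364] F [-15.11  -7.63  36.65] grip 0.588
tool axes in holder (cols x y z)
 [[ 1.860e-02  9.998e-01  8.000e-04]
 [-1.810e-02  1.100e-03 -9.998e-01]
 [-9.997e-01  1.850e-02  1.820e-02]]
tool z yaw in holder -1.57
delta tool [-0.0637 -0.003   0.0025]
```

View pics/wrist4.png

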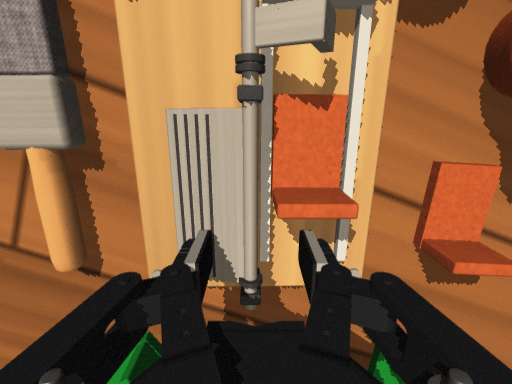

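View pics/scene4.png

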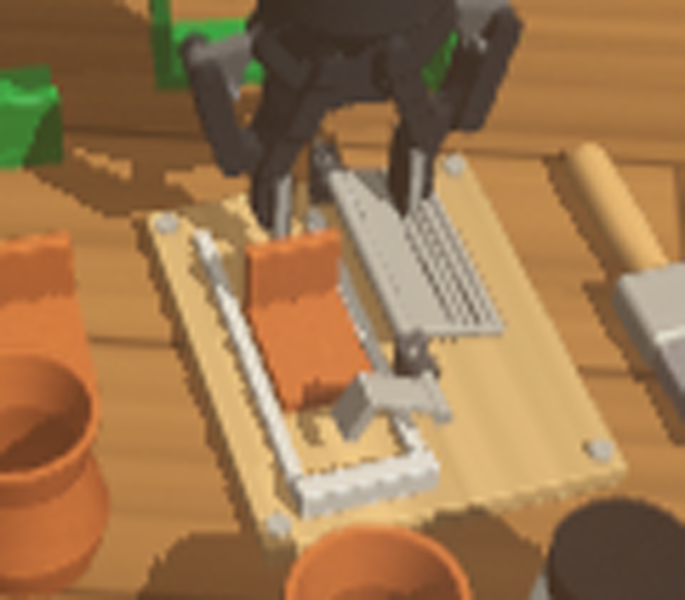

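Request:
play_rows:
  increments: "-0.0025 0 0 0;0 0.001 0 0"

```text
clock: 4.7
position: [0.482, 0.1555, 0.0401]
ee_rot: [0.402, 0.573, -0.399, 0.592]
ft_force: [-4.3, -1.3, 7.8]
grip_width: 0.589
```

Request:
play_rows:
  increments: "0 0.003 0 0;0 0.003 0 0"

```text
clock: 4.9
position: [0.4866, 0.1575, 0.0403]
ee_rot: [0.401, 0.573, -0.4, 0.592]
ft_force: [-4.4, -0.5, 6.6]
grip_width: 0.593
```

Request:
play_rows:
  increments: "0.0013 0.003 0 0;0.0003 0.003 0 0"

```text
clock: 5.1
position: [0.4914, 0.1596, 0.0387]
ee_rot: [0.4, 0.574, -0.401, 0.592]
ft_force: [-4.8, -0.3, 7.9]
grip_width: 0.59
```

```bash
python3 look.py 5 wrist scene
```

```text
t 5.1 TCP [0.4914 0.1596 0.0387] TCPholder [-0.0447  0.0332  0.0387] F [-4.83 -0.31  7.9 ] grip 0.59
tool axes in holder (cols x y z)
 [[ 0.0138  0.9999  0.0027]
 [-0.0211  0.003  -0.9998]
 [-0.9997  0.0138  0.0212]]
tool z yaw in holder -1.5681
delta tool [-0.0614 -0.0144  0.0035]
```

View pics/wrist5.png

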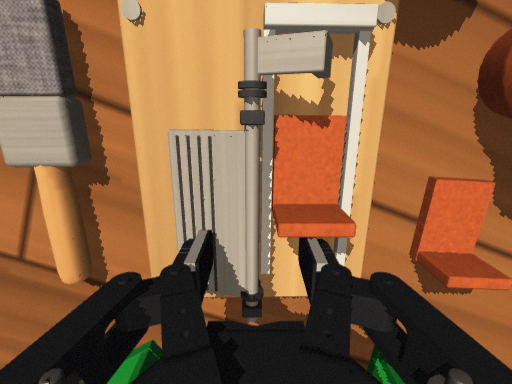

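View pics/scene5.png

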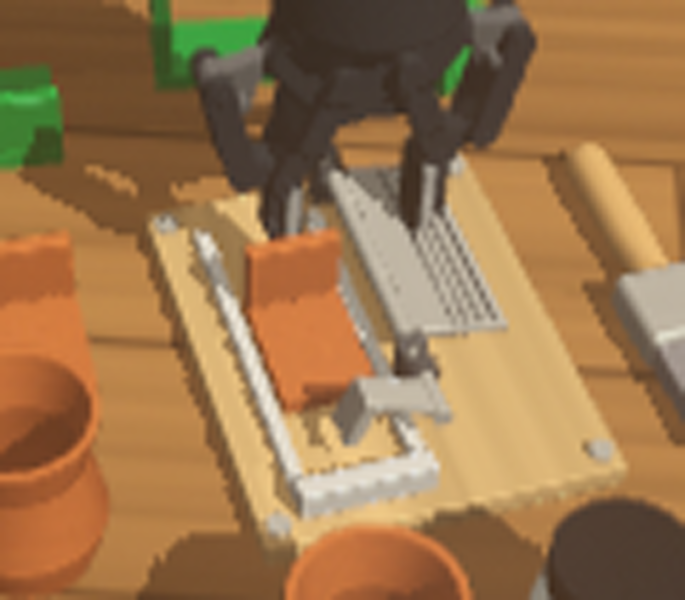

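Request:
play_rows:
  increments: "0.0001 0.003 0 0;0.0001 0.003 0 0;0.0001 0.003 0 0;0.0001 0.003 0 0"

```text
clock: 5.6
position: [0.5004, 0.1642, 0.0383]
ee_rot: [0.398, 0.575, -0.402, 0.591]
ft_force: [-5.1, -1.3, 7.6]
grip_width: 0.586
```

Request:
play_rows:
  increments: "0.0001 0.003 0 0;0.0001 0.003 0 0;0.0001 0.003 0 0;0.0001 0.003 0 0"

```text
clock: 6.0
position: [0.5092, 0.1686, 0.0375]
ee_rot: [0.396, 0.576, -0.403, 0.59]
ft_force: [-5.0, -1.2, 7.6]
grip_width: 0.588
```

```bash
python3 look.py 6 wrist scene
```

```text
t 6.0 TCP [0.5092 0.1686 0.0375] TCPholder [-0.0249  0.0353  0.0375] F [-4.97 -1.15  7.64] grip 0.588
tool axes in holder (cols x y z)
 [[ 0.0022  1.      0.0058]
 [-0.0228  0.0058 -0.9997]
 [-0.9997  0.0021  0.0228]]
tool z yaw in holder -1.565
delta tool [-0.0625 -0.035   0.0055]
```

View pics/wrist6.png

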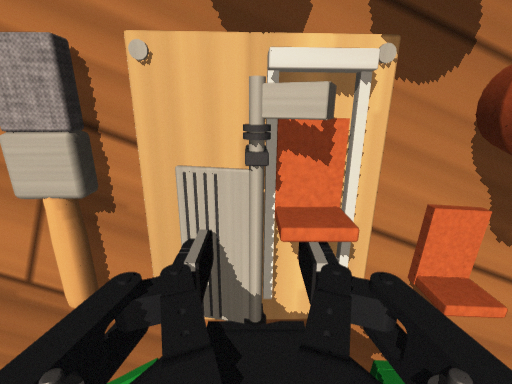

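View pics/scene6.png

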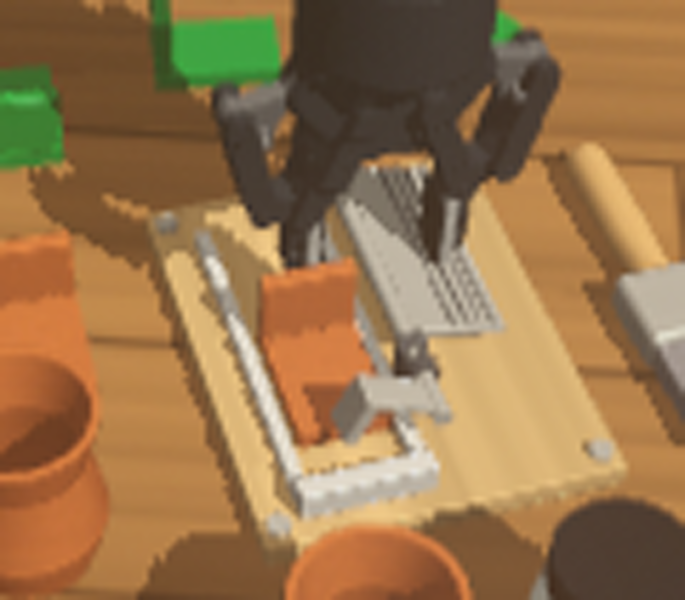

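Request:
play_rows:
  increments: "-0.0003 0.003 0.0006 0;-0.0002 0.003 0.0006 0;-0.0001 0.003 0.0006 0;-0.0001 0.003 0.0006 0.005"

```text
clock: 6.5
position: [0.5185, 0.172, 0.0379]
ee_rot: [0.395, 0.577, -0.406, 0.589]
ft_force: [-6.0, -0.0, 7.7]
grip_width: 0.592
```

Request:
play_rows:
  increments: "-0.0001 0.003 0.0006 0;-0.0001 0.003 0.0006 0;-0.0001 0.003 0.0006 0"

```text
clock: 6.8
position: [0.5254, 0.1745, 0.038]
ee_rot: [0.393, 0.578, -0.406, 0.588]
ft_force: [-5.1, 0.4, 6.8]
grip_width: 0.585
```

```bash
python3 look.py 7 wrist scene
```

```text
t 6.8 TCP [0.5254 0.1745 0.038 ] TCPholder [-0.0076  0.035   0.038 ] F [-5.07  0.41  6.82] grip 0.585
tool axes in holder (cols x y z)
 [[-0.0077  1.      0.0051]
 [-0.0215  0.0049 -0.9998]
 [-0.9997 -0.0078  0.0215]]
tool z yaw in holder -1.5657
delta tool [-0.0615 -0.0529  0.0051]
```

View pics/wrist7.png

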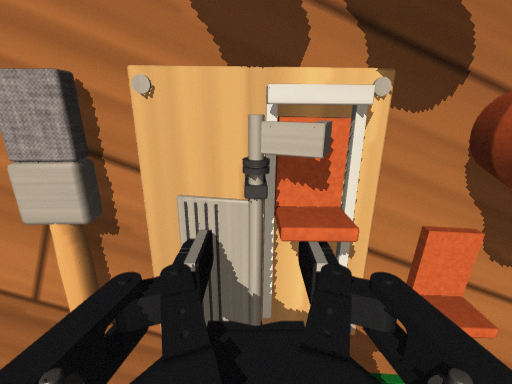

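View pics/scene7.png

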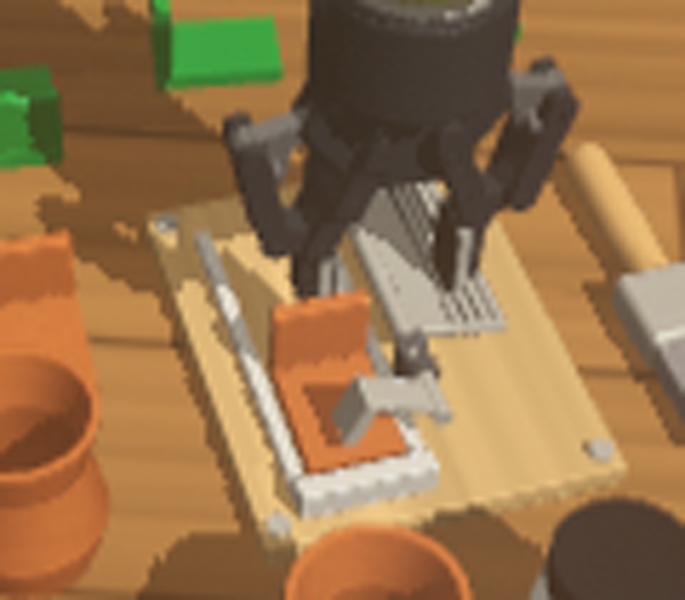

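Request:
play_rows:
  increments: "0 0.003 0.0004 0;0 0.003 0.0004 0"

```text
clock: 7.1
position: [0.5302, 0.1765, 0.0379]
ee_rot: [0.392, 0.579, -0.407, 0.588]
ft_force: [-5.1, -0.5, 7.8]
grip_width: 0.59
```

Request:
play_rows:
  increments: "0 0.002 0.0002 0"

```text
clock: 7.2
position: [0.5315, 0.1771, 0.0379]
ee_rot: [0.392, 0.58, -0.407, 0.587]
ft_force: [-9.9, -4.5, 11.2]
grip_width: 0.592
```

Request:
play_rows:
  increments: "0 0.002 0.0002 0"

```text
clock: 7.3
position: [0.5315, 0.1771, 0.0375]
ee_rot: [0.39, 0.58, -0.409, 0.587]
ft_force: [-13.9, -5.2, 15.0]
grip_width: 0.589
```

```bash
python3 look.py 8 wrist scene
```

```text
t 7.3 TCP [0.5315 0.1771 0.0375] TCPholder [-0.001   0.0352  0.0375] F [-13.93  -5.18  15.04] grip 0.589
tool axes in holder (cols x y z)
 [[-0.0162  0.9998  0.0066]
 [-0.0223  0.0063 -0.9997]
 [-0.9996 -0.0163  0.0221]]
tool z yaw in holder -1.5642
delta tool [-0.0614 -0.0601  0.0052]
```

View pics/wrist8.png

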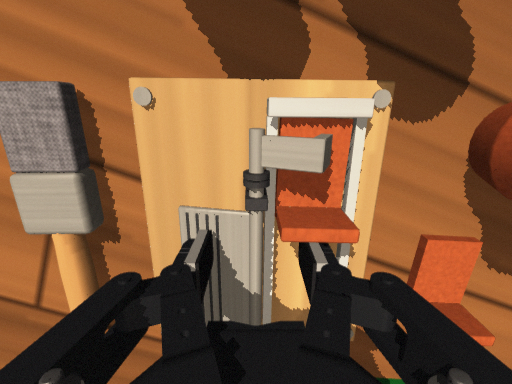

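Request:
play_rows:
  increments: "0 0 0 0;0 0 0 0;0 0 0 0"

```text
clock: 7.7
position: [0.5314, 0.1771, 0.0381]
ee_rot: [0.39, 0.58, -0.409, 0.587]
ft_force: [-2.5, -1.2, 7.5]
grip_width: 0.59
```

```bash
python3 look.py 9 scene wrist
```

```text
t 7.7 TCP [0.5314 0.1771 0.0381] TCPholder [-0.0011  0.0354  0.0381] F [-2.52 -1.24  7.55] grip 0.59
tool axes in holder (cols x y z)
 [[-0.0168  0.9998  0.0066]
 [-0.0232  0.0062 -0.9997]
 [-0.9996 -0.0169  0.0231]]
tool z yaw in holder -1.5642
delta tool [-0.0608 -0.0599  0.0054]
```

View pics/scene9.png

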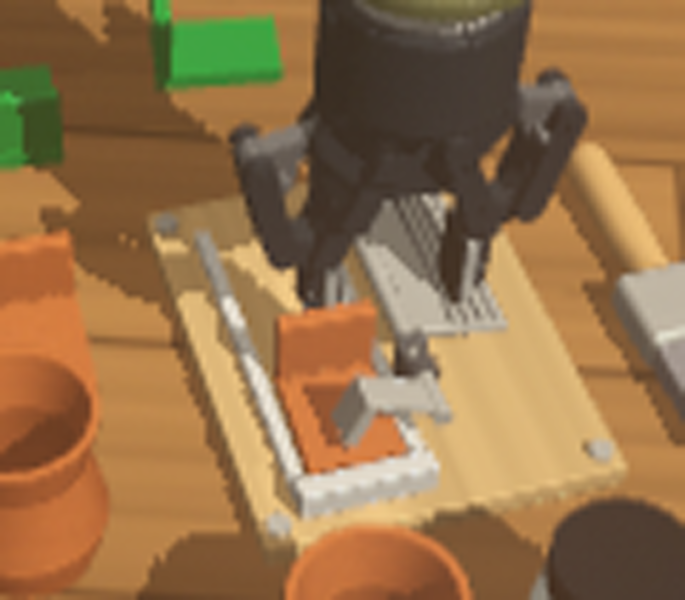

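View pics/wrist9.png

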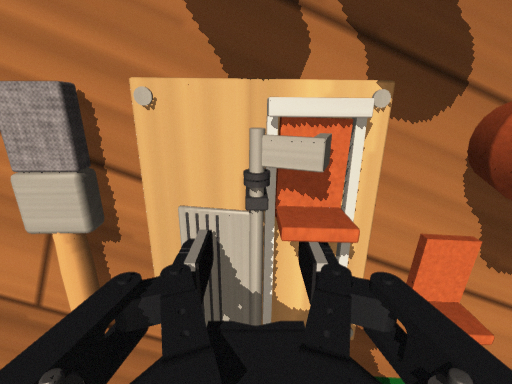

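```bash
sed 's/wrist1\./wrist9./g' wf.py | sed '/^P=/,$d' > wf9.py; cat >> wf9.py <<'E'
im=cv2.imread("pics/wrist9.png")
# refine holder from visible corners/screws: front base edge corners & stop corners
P=[[.09,.105,.012],[.09,-.045,.012],[.07,.022,.026],[.07,-.022,.026]]
s=np.array([[131,79],[394,82],[267,116],[372,117]])
r=lambda q:(pw(H2W(q,P))-s).ravel()
q=least_squares(r,p).x;print(q.round(4),r(q).round(1))
for x in(.034,.037,.04):print(x,pw(H2W(q,[[x+.03,.018,.02],[x+.03,-.018,.02],[x-.03,.02,.052],[x-.03,-.02,.052]])).round(1).tolist())
cv2.imwrite("pics/w9z.png",cv2.resize(im[90:250,240:400],(600,600),interpolation=cv2.INTER_CUBIC))
E
python3 wf9.py
```

```text
[0.5456 0.1441 0.3669] [ -3.3  -0.6   1.8  -2.   12.3   1.6 -11.    0.8]
0.034 [[284.9, 128.1], [348.4, 128.2], [284.6, 252.1], [361.0, 251.4]]
0.037 [[285.1, 122.6], [349.0, 122.7], [284.8, 247.0], [361.8, 246.3]]
0.04 [[285.3, 117.0], [349.6, 117.2], [285.1, 241.8], [362.5, 241.1]]
```

View pics/w9z.png

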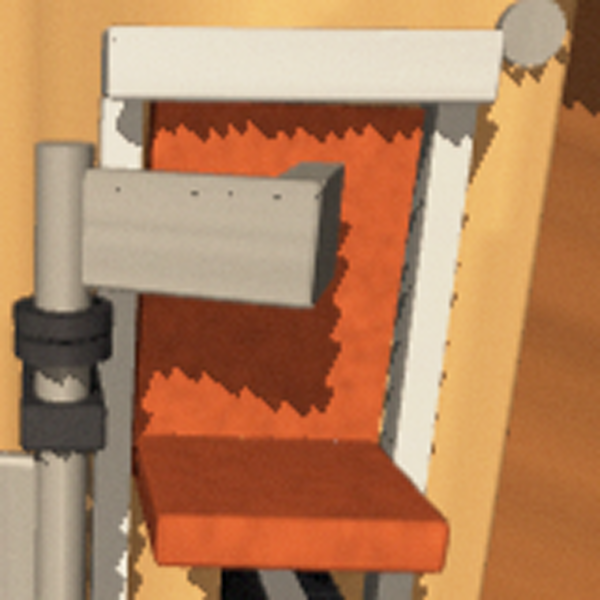

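Request:
play_rows:
  increments: "0 -0.003 0 0;0 -0.003 0 0;0 -0.002 0 0;-0.004 0 0 0;-0.005 0 0 0;-0.006 0 0 0;-0.015 0 0 0;-0.02 -0.01 0 0;-0.03 -0.02 0 0;-0.03 -0.03 0 0;0 0 0 0;0 0 0 0"

```text
clock: 9.0
position: [0.4704, 0.1566, 0.1589]
ee_rot: [0.392, 0.578, -0.407, 0.589]
ft_force: [1.0, 0.3, -0.5]
grip_width: 0.587
```

```bash
python3 look.py 10 scene top wrist
```

```text
t 9.0 TCP [0.4704 0.1566 0.1589] TCPholder [-0.0654  0.0379  0.1589] F [ 0.97  0.28 -0.52] grip 0.587
tool axes in holder (cols x y z)
 [[-0.0071  1.      0.0059]
 [-0.0246  0.0057 -0.9997]
 [-0.9997 -0.0073  0.0245]]
tool z yaw in holder -1.5649
delta tool [0.059  0.0058 0.0055]
```

View pics/scene10.png

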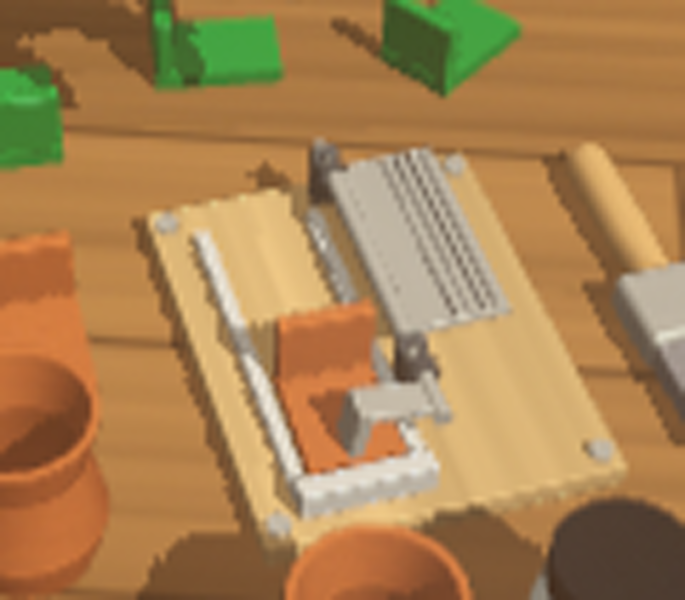

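View pics/wrist10.png

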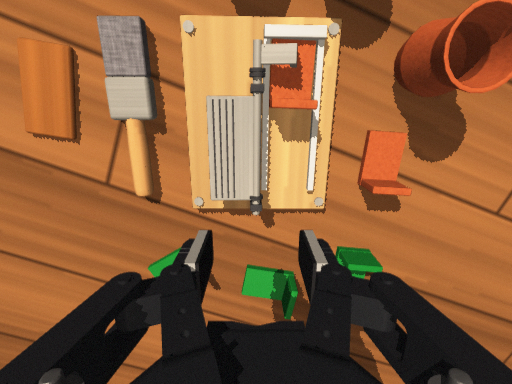

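```bash
python3 -c "
from workcell import workorder
print(workorder.hand_in())"
```

```text
the job is handed in; nothing more can be done
None
```

I pressed the thumb plate down with one fingertip and pushed the orange tile along the channel to the stop with the other. I then backed off 8 mm, released the clip and lifted clear. The job was handed in at about 9 s of the 38 s allowed; `hand_in()` gave no verdict.

**Tile home:** The push force rose by about 10 N at the stop. The wrist picture puts the foot's front edge at row 117–118, where 117 is expected at fully home (x = 40 mm).

**Clamped:** The last pictures show the tile standing upright at the stop with the jaw down on its foot. The arm was clear of everything at TCP height 0.159 m, with the wrist force near zero.

**Bystanders:** I saw no movement of the cups, jar, brush, rib, spare tile or green look-alikes in those pictures. I judged this by eye and did not measure it.

**Less certain:**
- **Clip angle:** I could not read it directly. I inferred it from fingertip height, contact force and the pictures, at roughly 0.3–0.4 rad while held down.
- **Over-press:** The first press overshot to the clip's stop, at about 37 N upward (40 N in all) at the wrist. The limit there is 120 N, and I backed off straight away.
- **Camera disagreement:** The holder's position differed by about 2–4 mm between cameras, so I used an average. In the last wrist fit, the two corners I marked on the stop were off by about 12 px sideways, because I marked its outer ends as the rails' inner faces. Along the channel the fit agreed within about 2 px, or 1 mm.

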